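# Fetch the angle bracket and hold it against the rail for bolting

### The job

I need a third hand for this T-slot stand: pull the top drawer of the parts cabinet out to its stop and leave it out (I want the screws), then take out the loose gusseted angle bracket. Stand it foot down on the base plate at the free end of the rail, slot over the open tapped hole like the bracket bolted on at the other end, bring its back gently up to the rail and press it flat with a steady push of about 10 newtons. Finish still holding and pressing it so that I can put the bolts in; the flat joining strip stays in the drawer and everything else where it is.

Things in the scene. Friction and masses are not known exactly. Their poses are not given: they have to be found in the camera images.
- drawer (a joint): Opening of the cabinet's top drawer in m: 0 shut, 0.170 at its stop (0.163 or more counts); starts 0 to 12 mm open. It slides along the cabinet's -x (towards the robot), with about 1.5 N of friction, and stays where it is left.
- drawer_handle (a point): Middle of the top drawer's handle: a level round steel bar, 11 mm thick, 110 mm long, 116 mm above the bench, its axis 35 mm off the drawer front (29 mm clear behind the bar), on two thin posts near its ends. Axes as the cabinet's: -x is the way the drawer opens, y along the bar, z up.
- cabinet: Light grey steel cabinet, fixed, left on the bench: 310 wide, 290 deep, 156 mm high, two white-fronted drawers. Origin on the bench under the middle of its front face; x into the cabinet, y along the front, z up.
- drawer_floor (a point): Middle of the top drawer's floor, 73 mm above the bench, 130 mm behind the outer face of the drawer's front; moves with the drawer. Inside it is 278 mm wide; side and back walls reach 64 mm, the front 73 mm above this floor. A screw tray 22 mm high and 250 mm wide stands across it, 140 to 170 mm behind the front's outer face.
- bracket_center (a point): Grip point of the loose aluminium angle bracket in the top drawer (left or right half, turned up to 0.4 rad from the cabinet): an L with two triangular side cheeks. Midway between the cheeks' flat outer faces (20 mm to each), 22 mm in front of the back face, 30 mm above the underside. x points from the toe to the back face, y across the cheeks (grip along y), z up.
- bracket: The same bracket: legs 60 mm, 6 mm thick, 40 mm wide, 80 to 170 g. It stands on one leg (the foot); the other rises upright at the back; at grip height the cheeks are 36 mm deep from the back face. Origin on the lower edge of the back face, half-way across; axes as above.
- seat (a point): Where the middle of the bracket's lower back edge goes: on the rail's front face at the top of the base plate, 10 mm above the bench, 40 mm from the rail's right end (seen from the robot), 180 mm from the middle of the bolted bracket. x points square into the rail, y along it, z up. The open tapped hole, a 9 mm dark dot, is 34 mm in front of it.
- fixture: Base plate, aluminium, 180 x 300 x 10 mm, fixed on the bench at the right, with the rail and the bolted bracket. Origin on the bench under the middle of the rail's front face; the plate reaches 125 mm from there towards the robot. Axes as the seat's.
- rail: The fixed rail: slotted aluminium profile 260 mm long, 30 thick, 60 high, on edge on the base plate, rigid. Origin half-way along, at the foot of its front face; x into the rail, y along it, z up.
- strip: A flat aluminium joining strip, 50 x 30 x 5 mm with two holes, loose in the other half of the top drawer; origin below its centre. Stays in the drawer.
- dish1: Petri dish, 92 mm across, 15 mm high, on the bench; origin below its centre. Leave alone.
- dish2: Petri dish like dish1, elsewhere. Leave alone.
- dish3: Petri dish like dish1, elsewhere. Leave alone.
- logger: White data logger, 48 x 70 x 22 mm, on the bench between cabinet and rail. Leave alone.
- sprayer: Clear spray bottle with a red head, 90 mm across, 185 mm tall, at the back of the bench. Leave alone.
- offcut: Piece of slotted profile 30 x 150 x 30 mm, lying behind the rail. Leave alone.
- hex_key: Steel hex key, 70 mm long, lying on the front left part of the base plate. Leave alone.

How it is judged:
On the way, in this order (a step that is already met when the one before it is completed fails the run):
1. the top drawer is pulled out to its stop, with the bracket still in it (value of joint drawer above 0.163 m and height (world z) of bracket_center below 0.125 m), for 0.2 s.
2. the bracket is lifted out of the drawer (height (world z) of bracket_center above 0.155 m), for 0.1 s.
3. the bracket stands on the base plate, pressed against the rail (contact force between bracket and rail above 3 N and z of bracket_center in the frame of seat below 0.034 m), for 0.2 s.
At the end, for the whole second after the job is handed in: The robot still holds the bracket and presses it on the rail with a steady 5 to 18 N; foot down on the plate (3 mm), back flat to the rail (3 mm, 0.06 rad), upright (0.06 rad), within 5 mm of its place along the rail; top drawer still out at its stop (163 mm or more), joining strip in it (contact force between bracket and rail between 5 and 18 N and contact force between the fingers and bracket above 3 N and x of bracket_center in the frame of seat above -0.025 m and y of bracket_center in the frame of seat between -0.005 and 0.005 m and z of bracket_center in the frame of seat below 0.033 m and angle between bracket_center's own z axis and vertical below 0.06 rad and angle between the x axis of bracket_center and the x axis of seat, either way round below 0.06 rad and linear speed of bracket below 0.01 m/s and value of joint drawer above 0.163 m and height (world z) of strip below 0.09 m); the arm keeps its last pose, push and grip.
It fails at once if the bracket is rammed against the rail (over 40 N) (contact force between bracket and rail above 40 N).
It fails at once if the joining strip is taken out of the drawer (height (world z) of strip above 0.12 m).
It fails at once if another thing is pushed or knocked away (over 25 mm) (distance of any of dish1, dish2, dish3, logger, sprayer, offcut, hex_key from where it was at the start of the episode above 0.025 m).
It also fails if it takes over 58 s, if anything falls off the work surface, if the arm or the gripper's body presses on something with over 40 N, if the wrist force passes 120 N, or if a joint passes its speed limit or range.

### The arm

A 6-joint arm with a two-finger parallel gripper is mounted at the origin on the work surface. World frame = base frame: x ahead of the robot, y to its left, z up, the work surface at z = 0. Lengths are in m, angles in rad, forces in N, time in s.
With the tool pointing down it reaches from about 0.3 to 0.775 m from the base axis. Payload 14.6 kg.
Tool frame: the origin (TCP) lies midway between the tips of the shut fingers; the grasp point (between the pads) lies 19 mm behind it; z points along the fingers, y is the line along which they close (so a half turn about z gives the same grasp; the last joint's range is limited). The gripper opens to 94 mm and grips with 3 to 60 N. Pads are 16 mm wide; open, the fingers measure 119 mm over their backs; the gripper's body (75 mm by 177 mm) begins 78 mm behind the grasp point.
Start: joints at [-1.278, 0.3, 1.521, -0, 1.321, -0.067], TCP at [0.194, -0.515, 0.205] pointing down, gripper open.
Joint ranges: [-3.03, 3.03], [-0.79, 2.21], [0.23, 2.52], [-1.04, 4.18], [0, 3.07], [-2.55, 2.55]. Speed limits (rad/s): [2.22, 2.22, 2.57, 3.14, 3.14, 3.14].

### API

Orientations are given as [roll, pitch, yaw] about the fixed x, y, z axes, in that order (R = Rz(yaw) Ry(pitch) Rx(roll)).
In Python, from station import ctrl gives the robot as it stands. The module is installed in compiled form; this text tells all that it offers.
- The arm moves only by the tool servo_tool, never from a script. Its argument "plan" is a list of rows, each a list of 7 numbers: the opening in per cent of the stroke, from 0 (shut) to 100 (fully open), then the shift along the tool's x, y, z in m, then the turn, a rotation vector about the tool's x, y, z in rad. A call has exactly 8 rows; each row shifts and turns the commanded pose from where the row before left it, along the tool's axes as they then stand; what a row does not reach is not made up. A row lasts 1/8 s, in which the tool goes at most 62.5 mm and 10.7 degrees, less where a joint would pass 70% of its speed; a pose out of reach is approached as far as the arm can. A call with a gripper value outside its range is refused whole. The fingers move at their own pace and stop on an object; "force" is the grip in N (left out, the last holds). Time passes only in rows, so rows that do not move let the fingers close, or fill a call up. It gives the time, the measured TCP pose, the force, the opening and the grip force at its end, in the units of the state.
- ctrl.get_obs(): the state, without advancing time (a new reading comes with each control period).
- ctrl.camera(name): name is "scene" or "top"; returns a dict with "pixels" (400x640x3 uint8, red, green, blue), "z_map" (400x640 float32, m along the optical axis (not along the pixel's ray), 0 where there is no reading), "mtx" (3x3 intrinsics, pixels), "pose" (4x4, takes a point from camera to world coordinates). Camera axes: x right, y up, looking along -z (the intrinsics and any distortion apply to the point x, -y, -z); pixel columns grow to the right and rows downward; lengths in m; the calibration is good to about 2 mm. A picture is of the moment at which its call begins.
- ctrl.hand_in(): hands the job in; it is judged then, once.
The state is a dict: "time_s": time; "qpos": joint angles; "joint_vel": joint speeds; "tau": joint torques, N m; "ee_pos": TCP position; "eef_rot": TCP orientation; "force": force on the tool from outside, world axes, zero at the start; "moment": the same for the moment, N m; "grip_width": finger opening in m; "grip_force": force on a finger pad.
Only numpy, scipy, OpenCV 4.12 (cv2) and the standard library are available. Lean on these libraries where they do the work, as an engineer would, in place of code of your own. Each camera call takes 0.05 s, during which the arm holds its last target. There are 200 camera calls.

## Working session

There is one attempt and no reset: what is moved stays moved. The work goes in short steps, Python scripts to look and compute and a tool call to move; the robot and the scene stay as the last step left them, time stands still between calls to the robot, and variables do not carry over. Pictures are saved under pics/ and viewed, at most 10 in all, crops included, and the job is handed in when it is done.

Besides the shell and the picture viewer there is one more tool, called by a JSON object that holds its "fn" and its "kwargs", one argument or row to a line. servo_tool: Moves the arm, as the interface text tells. Its arguments: {"type":"object","properties":{"plan":{"type":"array","items":{"type":"array","items":{"type":"number"}}},"force":{"type":"number"}},"required":["plan"]}

```bash
mkdir -p pics
cat > h.py <<'E'
import numpy as np, cv2
from station import ctrl
from scipy.spatial.transform import Rotation as R
def snap(name,tag):
    c=ctrl.camera(name); np.savez(f'pics/{tag}.npz',**{k:np.asarray(v) for k,v in c.items()})
    cv2.imwrite(f'pics/{tag}.png',c['pixels'][:,:,::-1]); return c
def load(tag): return np.load(f'pics/{tag}.npz')
def p3(c,u,v,z=None):
    """world point at pixel; z given -> intersect plane z, else depth"""
    K=c['mtx']; d=np.array([(u-K[0,2])/K[0,0],-(v-K[1,2])/K[1,1],-1.]); P=c['pose']
    if z is None:
        return P[:3,:3]@(d*c['z_map'][int(round(v)),int(round(u))])+P[:3,3]
    w=P[:3,:3]@d; return P[:3,3]+w*(z-P[2,3])/w[2]
def crop(tag,u0,v0,u1,v1,s,out):
    im=cv2.imread(f'pics/{tag}.png')[v0:v1,u0:u1]; cv2.imwrite(f'pics/{out}.png',cv2.resize(im,None,fx=s,fy=s,interpolation=cv2.INTER_CUBIC))
E
python3 - <<'E'
from h import *
for n in('scene','top'): 
    c=snap(n,n+'0'); print(c.keys(),c['mtx'],c['pose'])
print(ctrl.get_obs())
E
```

```text
dict_keys(['pixels', 'z_map', 'mtx', 'pose']) [[420.07290151   0.         322.08977715]
 [  0.         420.07290151 198.64632014]
 [  0.           0.           1.        ]] [[ 0.1702551  -0.71443156  0.67867573  1.25720192]
 [ 0.98517558  0.10871095 -0.13270643 -0.16426607]
 [ 0.02103017  0.69120871  0.72234912  0.88383917]
 [ 0.          0.          0.          1.        ]]
dict_keys(['pixels', 'z_map', 'mtx', 'pose']) [[394.22719854   0.         318.87838905]
 [  0.         394.22719854 198.0718188 ]
 [  0.           0.           1.        ]] [[-0.00586011  0.99514502 -0.09824486  0.40955698]
 [-0.99976695 -0.00787185 -0.02010166 -0.01997089]
 [-0.02077744  0.09810416  0.99495923  1.18611611]
 [ 0.          0.          0.          1.        ]]
{'time_s': 0.1, 'qpos': array([-1.27761372e+00,  3.00387427e-01,  1.52150483e+00, -1.16800817e-06,
        1.32069412e+00, -6.65851125e-02]), 'joint_vel': array([-0.00249704, -0.00156358, -0.00308452,  0.00045066, -0.0007813 ,
        0.0004234 ]), 'tau': array([-1.21598998e-03, -5.32650268e+01, -3.53293276e+01,  7.09125982e-02,
        2.34450441e-02, -4.58412785e-05]), 'ee_pos': array([ 0.1935698 , -0.51456757,  0.20496448]), 'eef_rot': array([-3.14060106e+00, -6.49890273e-05,  3.59767977e-01]), 'force': array([-0.67638773,  0.12012255, -0.04564427]), 'moment': array([ 0.06981594, -0.01427919, -0.01603152]), 'grip_force': 0.0, 'grip_width': 0.09410517121153977}
```

View pics/top0.png

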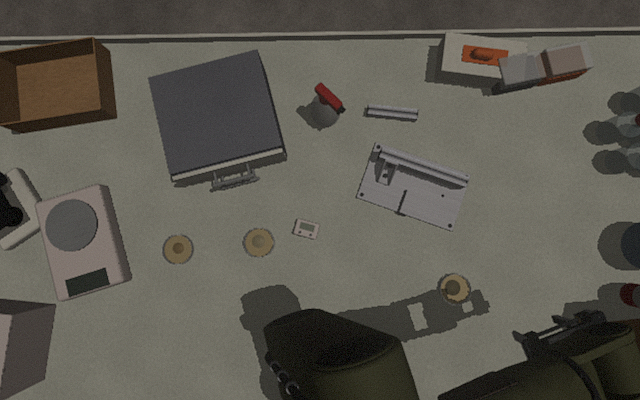

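View pics/scene0.png

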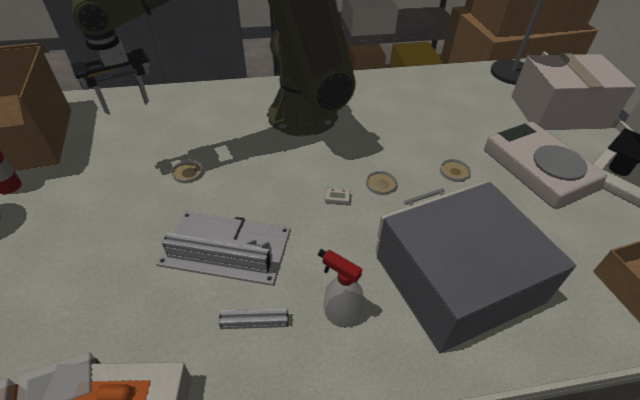

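The top view shows the cabinet front edge from (172,180) to (286,155), with the handle bar around (234,182). The fixture is at (357–468, 143–230), with the bolted bracket at (387,172) and the open hole at (443,196). I'll enlarge both areas.

Run:
```python
from h import *
im=cv2.imread('pics/top0.png')
a=cv2.resize(im[140:200,160:295],None,fx=5.9,fy=5.9,interpolation=cv2.INTER_CUBIC)[:, :795]
cv2.imwrite('pics/z_h.png',a)
crop('top0',350,135,475,235,6,'z_f')
```

```text
(no output)
```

View pics/z_h.png

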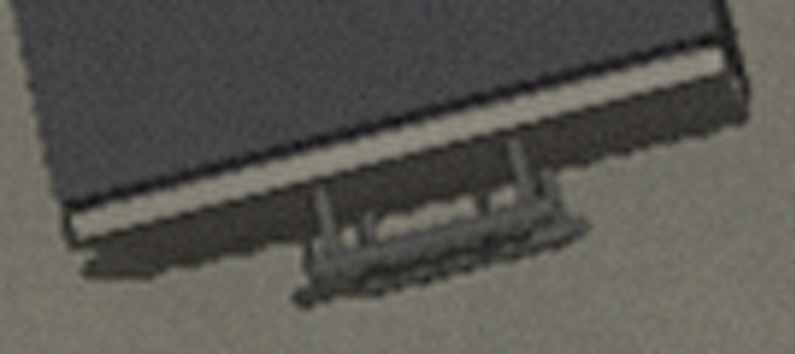

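View pics/z_f.png

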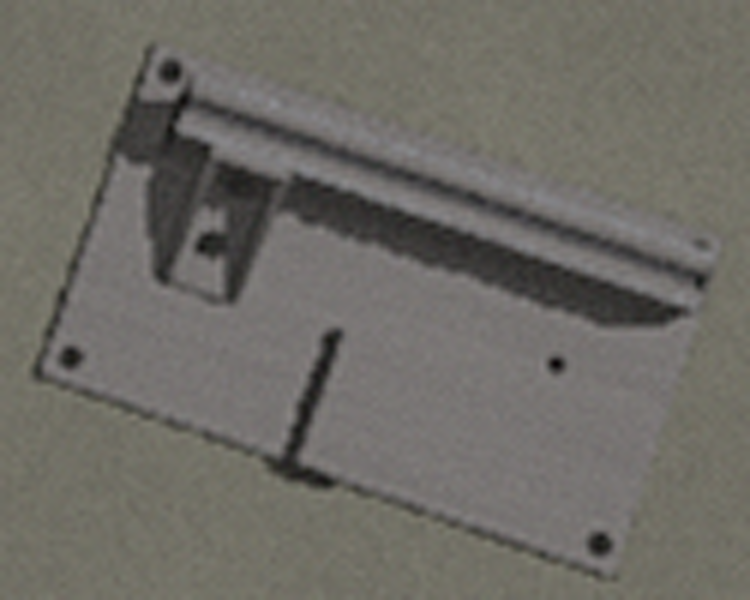

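The handle crop shows the bar running about (315,262)–(558,210), with the posts rising from the drawer front. The fixture crop shows the open hole at (556,365), the plate front corners at (40,375) and (612,577), the rear left corner at (153,43) and the rail's top front edge at (178,130)–(697,312).

Run:
```python
from h import *
np.set_printoptions(precision=4,suppress=True)
c=load('top0')
f=lambda U,V,z=None:p3(c,350+(U+.5)/6-.5,135+(V+.5)/6-.5,z)
hole=f(556,365,.01);FL=f(40,375,.01);FR=f(612,577,.01);BL=f(153,43,.01)
r0=f(178,130,.07);r1=f(697,312,.07); bh=f(212,243,.016)
print('hole',hole,'FL',FL,'FR',FR,'BL',BL,'rail',r0,r1,'bolt',bh)
for a,b in((FL,FR),(r0,r1),(bh,hole)): print(np.linalg.norm(a-b),np.arctan2(*(b-a)[:2]))
print(np.linalg.norm(FL-BL),np.arctan2((BL-FL)[1],(BL-FL)[0]))
g=lambda U,V,z=None:p3(c,160+(U+.5)/5.9-.5,140+(V+.5)/5.9-.5,z)
print('front edge top', g(75,225,.146),g(725,62,.146),g(400,145))
# depth cloud for handle z .105-.13
v,u=np.mgrid[140:215,160:300]; P=np.array([p3(c,a,b) for a,b in zip(u.ravel(),v.ravel())])
fl=g(75,235,.146);fr=g(725,72,.146);yd=(fl-fr)/np.linalg.norm(fl-fr);xd=np.array([yd[1],-yd[0],0]);
print('yaw cab',np.arctan2(xd[1],xd[0]),np.linalg.norm(fl-fr))
q=P-(fl+fr)/2; cx=q@xd; cy=q@yd
m=(P[:,2]>.1)&(P[:,2]<.135)&(cx<-.01)&(cx>-.08)&(abs(cy)<.1)
print(m.sum(),np.c_[P[m],cx[m],cy[m]])
m=(P[:,2]>.138)&(cx<.04)&(cx>-.04)&(abs(cy)<.02); o=np.argsort(cx[m]); print(np.c_[cx[m],P[m][:,2]][o][::4])
```

```text
hole [ 0.5307 -0.3641  0.01  ] FL [ 0.5278 -0.1081  0.01  ] FR [ 0.4256 -0.3877  0.01  ] BL [ 0.6959 -0.1677  0.01  ] rail [ 0.6388 -0.1712  0.07  ] [ 0.5492 -0.4136  0.07  ] bolt [ 0.5926 -0.1942  0.016 ]
0.297640745006394 -2.7911919851856752
0.25843057424089744 -2.78717533968538
0.18088546307262968 -2.7923220655773915
0.1783997966321157 -0.3403770970304931
front edge top [0.5703 0.3946 0.146 ] [0.6427 0.0982 0.146 ] [0.605  0.2454 0.1501]
yaw cab 0.23952437101900215 0.30490879426410106
216 [[ 0.6026  0.1992  0.1179 -0.0104 -0.0459]
 [ 0.6021  0.1958  0.1208 -0.0118 -0.0491]
 [ 0.5995  0.2015  0.1199 -0.0129 -0.043 ]
 ...
 [ 0.5506  0.2786  0.1176 -0.0422  0.0435]
 [ 0.5479  0.2924  0.1175 -0.0415  0.0576]
 [ 0.548   0.2898  0.1169 -0.042   0.055 ]]
[[-0.0015  0.1463]
 [-0.0011  0.1447]
 [-0.0007  0.1456]
 [-0.0001  0.1457]
 [ 0.0004  0.1436]
 [ 0.0015  0.1447]
 [ 0.0023  0.1443]
 [ 0.0032  0.1432]
 [ 0.0036  0.1414]
 [ 0.0043  0.1468]
 [ 0.0054  0.1451]
 [ 0.0058  0.146 ]
 [ 0.0065  0.1461]
 [ 0.0076  0.1443]
 [ 0.0082  0.147 ]
 [ 0.009   0.1465]
 [ 0.0095  0.1473]
 [ 0.0138  0.1381]
 [ 0.0149  0.1549]
 [ 0.0154  0.1501]
 [ 0.0157  0.149 ]
 [ 0.0162  0.1575]
 [ 0.017   0.1545]
 [ 0.0175  0.155 ]
 [ 0.0186  0.1559]
 [ 0.019   0.1542]
 [ 0.0196  0.157 ]
 [ 0.0208  0.1551]
 [ 0.0213  0.153 ]
 [ 0.022   0.1552]
 [ 0.0227  0.1553]
 [ 0.0233  0.1555]
 [ 0.0238  0.156 ]
 [ 0.025   0.1542]
 [ 0.0258  0.1537]
 [ 0.0265  0.1536]
 [ 0.0274  0.155 ]
 [ 0.0279  0.1557]
 [ 0.0285  0.1557]
 [ 0.029   0.1565]
 [ 0.0298  0.1558]
 [ 0.0311  0.1537]
 [ 0.0315  0.1571]
 [ 0.0319  0.158 ]
 [ 0.0333  0.155 ]
 [ 0.0337  0.1561]
 [ 0.0344  0.1535]
 [ 0.0353  0.1577]
 [ 0.0356  0.1541]
 [ 0.0365  0.1558]
 [ 0.0371  0.1583]
 [ 0.0378  0.1557]
 [ 0.0387  0.1573]
 [ 0.0391  0.1557]]
```

```bash
cat >> h.py <<'E'
def go(target,yaw,flip=False):
    """print tool-frame shift to target TCP (world) and turn about tool z to yaw"""
    o=ctrl.get_obs(); Rm=R.from_euler('xyz',o['eef_rot'])
    G=R.from_euler('xyz',[np.pi,0,yaw])
    print('t',o['time_s'],'tcp',np.round(o['ee_pos'],4),np.round(o['eef_rot'],3),'F',np.round(o['force'],1))
    print('shift now-axes',np.round(Rm.inv().apply(np.array(target)-o['ee_pos']),4),'after-turn axes',np.round(G.inv().apply(np.array(target)-o['ee_pos']),4),'turn',np.round((Rm.inv()*G).as_rotvec(),4))
E
python3 - <<'E'
from h import *
np.set_printoptions(precision=4,suppress=True)
c=load('top0'); g=lambda U,V,z=None:p3(c,160+(U+.5)/5.9-.5,140+(V+.5)/5.9-.5,z)
v,u=np.mgrid[140:215,160:300]; P=np.array([p3(c,a,b) for a,b in zip(u.ravel(),v.ravel())])
yaw=.24; xd=np.array([np.cos(yaw),np.sin(yaw),0]); yd=np.array([-xd[1],xd[0],0])
fl=g(75,235,.146);fr=g(725,72,.146); q=P-(fl+fr)/2; cx=q@xd; cy=q@yd
m=(P[:,2]>.112)&(P[:,2]<.13)&(cx<-.025)&(cx>-.05)&(abs(cy)<.08)
print(m.sum(),P[m].mean(0),np.median(cx[m]),cy[m].min(),cy[m].max(),np.polyfit(cy[m],cx[m],1),np.percentile(P[m][:,2],[10,90]))
print((fl+fr)/2)
H=(fl+fr)/2+np.median(cx[m])*xd+ (cy[m].min()+cy[m].max())/2*yd; print('H',H)
go([H[0],H[1],.205],1.811)
E
```

```text
183 [0.5665 0.2379 0.1192] -0.036707316218831165 -0.05882583712900871 0.05963984747460777 [-0.0105 -0.0364] [0.1166 0.1222]
[0.6019 0.2463 0.146 ]
H [0.5661 0.238  0.146 ]
t 0.1 tcp [ 0.1936 -0.5146  0.205 ] [-3.141 -0.     0.36 ] F [-0.7  0.1 -0. ]
shift now-axes [ 0.6136 -0.5732  0.0006] after-turn axes [ 0.6423  0.5409 -0.    ] turn [-0.0008 -0.0008 -1.4512]
```

{"fn": "servo_tool", "kwargs": {
  "plan": [
    [28,0,0,0,0,0,-0.1814],
    [28,0,0,0,0,0,-0.1814],
    [28,0,0,0,0,0,-0.1814],
    [28,0,0,0,0,0,-0.1814],
    [28,0,0,0,0,0,-0.1814],
    [28,0,0,0,0,0,-0.1814],
    [28,0,0,0,0,0,-0.1814],
    [28,0,0,0,0,0,-0.1814]
  ],
  "force": 30
}}

```text
time_s: 1.1
ee_pos: [0.1936, -0.5146, 0.2051]
eef_rot: [-3.142, -0.001, 1.817]
force: [-0.8, -0.0, 0.2]
grip_width: 0.0263
grip_force: 0.0
```

{"fn": "servo_tool", "kwargs": {
  "plan": [
    [28,0.04,0.034,0,0,0,0],
    [28,0.04,0.034,0,0,0,0],
    [28,0.04,0.034,0,0,0,0],
    [28,0.04,0.034,0,0,0,0],
    [28,0.04,0.034,0,0,0,0],
    [28,0.04,0.034,0,0,0,0],
    [28,0.04,0.034,0,0,0,0],
    [28,0.04,0.034,0,0,0,0]
  ]
}}

```text
time_s: 2.1
ee_pos: [0.3821, -0.1376, 0.2054]
eef_rot: [3.142, 0.0, 1.811]
force: [0.3, -1.0, -0.2]
grip_width: 0.0267
grip_force: 0.0
```

{"fn": "servo_tool", "kwargs": {
  "plan": [
    [28,0.04,0.034,0,0,0,0],
    [28,0.04,0.034,0,0,0,0],
    [28,0.04,0.034,0,0,0,0],
    [28,0.04,0.034,0,0,0,0],
    [28,0.04,0.034,0,0,0,0],
    [28,0.04,0.034,0,0,0,0],
    [28,0.04,0.034,0,0,0,0],
    [28,0.0,0.0,0,0,0,0]
  ]
}}

```text
time_s: 3.1
ee_pos: [0.5465, 0.1917, 0.2042]
eef_rot: [-3.14, -0.0, 1.814]
force: [-1.2, 0.1, 0.6]
grip_width: 0.0266
grip_force: 0.0
```

```bash
python3 -c "
from h import *
go([.566,.238,.099],1.811)"
```

```text
t 3.1 tcp [0.5465 0.1917 0.2042] [-3.14  -0.     1.814] F [-1.2  0.1  0.6]
shift now-axes [0.0402 0.0303 0.1052] after-turn axes [0.0403 0.03   0.1052] turn [-0.0016 -0.0001  0.003 ]
```

{"fn": "servo_tool", "kwargs": {
  "plan": [
    [28,0.04,0.03,0,0,0,0],
    [28,0,0,0,0,0,0],
    [28,0,0,0.03,0,0,0],
    [28,0,0,0.03,0,0,0],
    [28,0,0,0.025,0,0,0],
    [28,0,0,0.02,0,0,0],
    [28,0,0,0,0,0,0],
    [0,0,0,0,0,0,0]
  ]
}}

```text
time_s: 4.1
ee_pos: [0.5662, 0.2348, 0.1016]
eef_rot: [3.14, -0.0, 1.81]
force: [0.2, 0.1, 1.3]
grip_width: 0.0195
grip_force: 0.0
```

{"fn": "servo_tool", "kwargs": {
  "plan": [
    [0,0,0,0,0,0,0],
    [0,0,0,0,0,0,0],
    [0,0,0,0,0,0,0],
    [0,0,0,0,0,0,0],
    [0,0,-0.005,0,0,0,0],
    [0,0,-0.01,0,0,0,0],
    [0,0,-0.01,0,0,0,0],
    [0,0,-0.01,0,0,0,0]
  ]
}}

```text
time_s: 5.1
ee_pos: [0.5324, 0.2265, 0.1016]
eef_rot: [3.139, 0.001, 1.811]
force: [3.6, -5.4, 6.2]
grip_width: 0.0099
grip_force: 30.0
```

{"fn": "servo_tool", "kwargs": {
  "plan": [
    [0,0,-0.015,0,0,0,0],
    [0,0,-0.015,0,0,0,0],
    [0,0,-0.015,0,0,0,0],
    [0,0,-0.015,0,0,0,0],
    [0,0,-0.015,0,0,0,0],
    [0,0,-0.015,0,0,0,0],
    [0,0,-0.015,0,0,0,0],
    [0,0,-0.01,0,0,0,0]
  ]
}}

```text
time_s: 6.1
ee_pos: [0.4209, 0.1982, 0.1016]
eef_rot: [3.139, 0.003, 1.811]
force: [7.3, -16.3, 8.3]
grip_width: 0.0102
grip_force: 30.0
```

```bash
python3 -c "
from h import *
c=ctrl.get_obs();print(c['force'],c['ee_pos'],np.linalg.norm((c['ee_pos']-[.5662,.2348,.1016])))"
```

```text
[  7.31407395 -16.30171687   8.33848509] [0.42091078 0.19815441 0.10161255] 0.1498394357467017
```

{"fn": "servo_tool", "kwargs": {
  "plan": [
    [0,-0.001,-0.004,0,0,0,0],
    [0,-0.001,-0.004,0,0,0,0],
    [0,0,-0.003,0,0,0,0],
    [0,0,-0.003,0,0,0,0],
    [0,0,-0.002,0,0,0,0],
    [0,0,-0.001,0,0,0,0],
    [0,0,0,0,0,0,0],
    [0,0,0,0,0,0,0]
  ]
}}

```text
time_s: 7.1
ee_pos: [0.4068, 0.1943, 0.1017]
eef_rot: [3.134, -0.001, 1.811]
force: [17.2, 3.8, -4.9]
grip_width: 0.0099
grip_force: 30.0
```

{"fn": "servo_tool", "kwargs": {
  "plan": [
    [0,0,-0.001,0,0,0,0],
    [0,0,-0.001,0,0,0,0],
    [0,0,0,0,0,0,0],
    [0,0,0,0,0,0,0],
    [50,0,0,0,0,0,0],
    [50,0,0,0,0,0,0],
    [30,0,0,0,0,0,0],
    [30,0,0,0,0,0,0]
  ]
}}

```text
time_s: 8.1
ee_pos: [0.402, 0.1932, 0.1004]
eef_rot: [-3.141, -0.0, 1.811]
force: [0.4, -0.2, -0.8]
grip_width: 0.0286
grip_force: 0.0
```

{"fn": "servo_tool", "kwargs": {
  "plan": [
    [30,0,0,-0.03,0,0,0],
    [30,0,0,-0.06,0,0,0],
    [30,0,0,-0.06,0,0,0],
    [60,-0.06,0,0,0,0,0],
    [80,-0.06,0,0,0,0,0],
    [80,-0.06,0,0,0,0,0],
    [80,-0.06,0,0,0,0,0],
    [80,-0.01,0,0,0,0,0]
  ]
}}

```text
time_s: 9.1
ee_pos: [0.4618, -0.0523, 0.2502]
eef_rot: [-3.141, -0.0, 1.807]
force: [-0.2, 0.8, 0.3]
grip_width: 0.0737
grip_force: 0.0
```

Run:
```python
from h import *
snap('top','top1'); im=cv2.imread('pics/top1.png')[140:240,140:300]
cv2.imwrite('pics/z1.png',cv2.resize(im,None,fx=5,fy=5,interpolation=cv2.INTER_CUBIC))
```

```text
(no output)
```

View pics/z1.png

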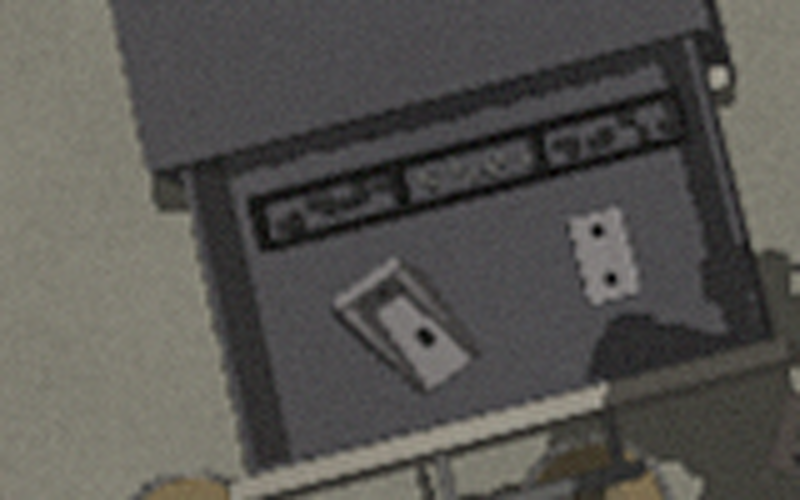

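The drawer is out. The bracket is in the left half: top back edge at crop (335,300)–(394,258), toe at (430,391)–(476,355), slot at (426,337). The strip is in the right half at (604,255).

Run:
```python
from h import *
np.set_printoptions(precision=4,suppress=True)
c=load('top1'); g=lambda U,V,z=None:p3(c,140+(U+.5)/5-.5,140+(V+.5)/5-.5,z)
b1=g(335,300,.133);b2=g(394,258,.133);t1=g(430,391,.076);t2=g(476,355,.076);s=g(426,337,.079)
bm=(b1+b2)/2;tm=(t1+t2)/2
print(bm,tm,np.linalg.norm(b1-b2),np.linalg.norm(t1-t2),np.linalg.norm((bm-tm)[:2]))
for a in (bm-tm,b2-b1,t2-t1,bm-s): print(np.arctan2(a[1],a[0]))
y=.62
print('slot->',s, np.linalg.norm((bm-s)[:2]))
cf=[g(157,168,.156),g(714,33,.156)]; df=[g(235,495,.146),g(605,395,.146)]
a=cf[0]-cf[1]; yaw=np.arctan2(-a[0],a[1]); d=df[0]-df[1]; print('cab yaw',yaw,np.arctan2(-d[0],d[1]))
xd=np.array([np.cos(yaw),np.sin(yaw),0]); print('open',(sum(cf)/2-sum(df)/2)@xd)
# depth cloud of the bracket back leg top
v,u=np.mgrid[185:225,200:240]; P=np.array([p3(c,a,b) for a,b in zip(u.ravel(),v.ravel())]); m=P[:,2]>.122
m&=np.linalg.norm(P[:,:2]-bm[:2],axis=1)<.035
print(m.sum(),P[m].mean(0))
```

```text
[0.5231 0.2887 0.133 ] [0.4753 0.2539 0.076 ] 0.03882726588617475 0.032821881797882486 0.059147507869331026
0.6294700010214267
-0.9505556320544073
-0.9068572780982498
0.6256751814263127
slot-> [0.4956 0.2689 0.079 ] 0.03391368013540157
cab yaw 0.23149596803619654 0.2572943537457218
open 0.17621203017111609
69 [0.5178 0.2859 0.1294]
```

{"fn": "servo_tool", "kwargs": {
  "plan": [
    [65,0,0,0,0,0,0.1475],
    [65,0,0,0,0,0,0.1475],
    [65,0,0,0,0,0,0.1475],
    [65,0,0,0,0,0,0.1475],
    [65,0,0,0,0,0,0.1475],
    [65,0,0,0,0,0,0.1475],
    [65,0,0,0,0,0,0.1475],
    [65,0,0,0,0,0,0.1475]
  ]
}}

```text
time_s: 10.15
ee_pos: [0.4615, -0.0482, 0.2505]
eef_rot: [-3.141, -0.0, 0.628]
force: [-0.1, 0.4, 0.0]
grip_width: 0.0611
grip_force: 0.0
```

```bash
python3 -c "
from h import *
go([.5053,.2758,.250],.627)"
```

```text
t 10.15 tcp [ 0.4615 -0.0482  0.2505] [-3.141 -0.     0.628] F [-0.1  0.4  0. ]
shift now-axes [ 0.2257 -0.2365  0.0006] after-turn axes [ 0.2256 -0.2367  0.0005] turn [-0.0002 -0.0001  0.0007]
```

{"fn": "servo_tool", "kwargs": {
  "plan": [
    [65,0.035,-0.037,0,0,0,0],
    [65,0.04,-0.042,0,0,0,0],
    [65,0.04,-0.042,0,0,0,0],
    [65,0.04,-0.042,0,0,0,0],
    [65,0.04,-0.042,0,0,0,0],
    [65,0.03,-0.031,0,0,0,0],
    [65,0,0,0,0,0,0],
    [65,0,0,0,0,0,0]
  ]
}}

```text
time_s: 11.15
ee_pos: [0.5034, 0.2741, 0.2504]
eef_rot: [-3.142, 0.0, 0.632]
force: [-0.1, 0.3, -0.4]
grip_width: 0.0612
grip_force: 0.0
```

```bash
python3 -c "
from h import *
go([.5053,.2758,.085],.627)
c=snap('top','top2'); crop('top2',170,150,280,230,6,'z2')"
```

```text
t 11.15 tcp [0.5034 0.2741 0.2504] [-3.142  0.     0.632] F [-0.1  0.3 -0.4]
shift now-axes [ 0.0027 -0.0002  0.1654] after-turn axes [ 0.0026 -0.0002  0.1654] turn [-0.0001  0.0005  0.0052]
```

View pics/z2.png

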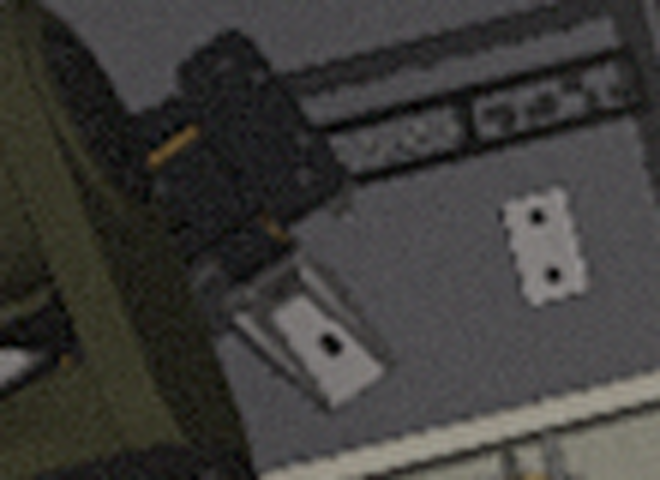

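The bracket hasn't moved and the gripper is above it, shifted in the view by parallax. I'll descend, close and lift.

{"fn": "servo_tool", "kwargs": {
  "plan": [
    [65,0.0025,0,0.03,0,0,0.004],
    [65,0,0,0.03,0,0,0],
    [65,0,0,0.03,0,0,0],
    [65,0,0,0.03,0,0,0],
    [65,0,0,0.025,0,0,0],
    [65,0,0,0.02,0,0,0],
    [65,0,0,0,0,0,0],
    [65,0,0,0,0,0,0]
  ],
  "force": 35
}}

```text
time_s: 12.2
ee_pos: [0.5066, 0.2749, 0.0867]
eef_rot: [3.141, -0.001, 0.626]
force: [0.3, -0.4, 0.9]
grip_width: 0.0614
grip_force: 0.0
```

{"fn": "servo_tool", "kwargs": {
  "plan": [
    [20,0,0,0,0,0,0],
    [20,0,0,0,0,0,0],
    [20,0,0,0,0,0,0],
    [20,0,0,0,0,0,0],
    [20,0,0,0,0,0,0],
    [20,0,0,0,0,0,0],
    [20,0,0,0,0,0,0],
    [20,0,0,0,0,0,0]
  ]
}}

```text
time_s: 13.2
ee_pos: [0.5063, 0.2752, 0.0859]
eef_rot: [3.141, -0.001, 0.627]
force: [-1.5, -0.0, 4.9]
grip_width: 0.0399
grip_force: 35.0
```

{"fn": "servo_tool", "kwargs": {
  "plan": [
    [20,0,0,-0.01,0,0,0],
    [20,0,0,-0.02,0,0,0],
    [20,0,0,-0.025,0,0,0],
    [20,0,0,-0.025,0,0,0],
    [20,0,0,-0.025,0,0,0],
    [20,0,0,-0.025,0,0,0],
    [20,0,0,-0.02,0,0,0],
    [20,0,0,-0.01,0,0,0]
  ]
}}

```text
time_s: 14.2
ee_pos: [0.5062, 0.2751, 0.2467]
eef_rot: [3.141, -0.001, 0.627]
force: [0.1, 0.1, -1.7]
grip_width: 0.0394
grip_force: 35.0
```

{"fn": "servo_tool", "kwargs": {
  "plan": [
    [20,0,0,0,0,0,0.09],
    [20,0,0,0,0,0,0.13],
    [20,0,0,0,0,0,0.13],
    [20,0,0,0,0,0,0.13],
    [20,0,0,0,0,0,0.13],
    [20,0,0,0,0,0,0.13],
    [20,0,0,0,0,0,0.13],
    [20,0,0,0,0,0,0.108]
  ]
}}

```text
time_s: 15.2
ee_pos: [0.5059, 0.275, 0.245]
eef_rot: [3.141, 0.001, -0.355]
force: [-0.6, 0.8, -0.9]
grip_width: 0.0397
grip_force: 35.0
```

```bash
python3 -c "
from h import *
go([.5138,-.3579,.250],-.351); o=ctrl.get_obs(); print(o['grip_width'],o['qpos'])"
```

```text
t 15.2 tcp [0.5059 0.275  0.245 ] [ 3.141e+00  1.000e-03 -3.550e-01] F [-0.6  0.8 -0.9]
shift now-axes [ 0.2273  0.5907 -0.0047] after-turn axes [ 0.225   0.5916 -0.005 ] turn [ 0.0008  0.0007 -0.0039]
0.03972468584264475 [ 4.34304658e-01  3.32392973e-01  1.38667866e+00 -3.19585741e-05
  1.42359348e+00  2.36004181e+00]
```

{"fn": "servo_tool", "kwargs": {
  "plan": [
    [20,0.01,0.026,0,0,0,-0.004],
    [20,0.015,0.039,0,0,0,0],
    [20,0.015,0.04,0,0,0,0],
    [20,0.015,0.04,0,0,0,0],
    [20,0.015,0.04,0,0,0,0],
    [20,0.015,0.04,0,0,0,0],
    [20,0.015,0.04,0,0,0,0],
    [20,0.015,0.04,0,0,0,0]
  ]
}}

```text
time_s: 16.2
ee_pos: [0.5101, -0.0522, 0.2452]
eef_rot: [3.141, 0.001, -0.347]
force: [0.4, 1.0, -2.3]
grip_width: 0.0398
grip_force: 35.0
```

{"fn": "servo_tool", "kwargs": {
  "plan": [
    [20,0.015,0.04,0,0,0,0],
    [20,0.015,0.04,0,0,0,0],
    [20,0.015,0.04,0,0,0,0],
    [20,0.015,0.04,0,0,0,0],
    [20,0.015,0.04,0,0,0,0],
    [20,0.015,0.037,0,0,0,0],
    [20,0.014,0.034,0,0,0,0],
    [20,0.006,0.015,0,0,0,0]
  ]
}}

```text
time_s: 17.2
ee_pos: [0.5162, -0.3586, 0.2446]
eef_rot: [-3.141, 0.001, -0.348]
force: [0.2, 0.0, -2.0]
grip_width: 0.0396
grip_force: 35.0
```

```bash
python3 -c "
from h import *
go([.5138,-.3579,.045],-.351); o=ctrl.get_obs(); print(o['grip_width'])
snap('top','top3'); snap('scene','scene3'); 
a=cv2.resize(cv2.imread('pics/top3.png')[130:240,350:490],None,fx=4,fy=4)
b=cv2.resize(cv2.imread('pics/scene3.png')[150:290,150:300],None,fx=4,fy=4)
cv2.imwrite('pics/z3.png',cv2.resize(b,None,fx=1,fy=1))
"
```

```text
t 17.2 tcp [ 0.5162 -0.3586  0.2446] [-3.141e+00  1.000e-03 -3.480e-01] F [ 0.2  0.  -2. ]
shift now-axes [-0.0022  0.0003  0.1996] after-turn axes [-0.0025  0.0002  0.1996] turn [-0.0004  0.0013  0.0026]
0.03960039179069951
```

View pics/z3.png

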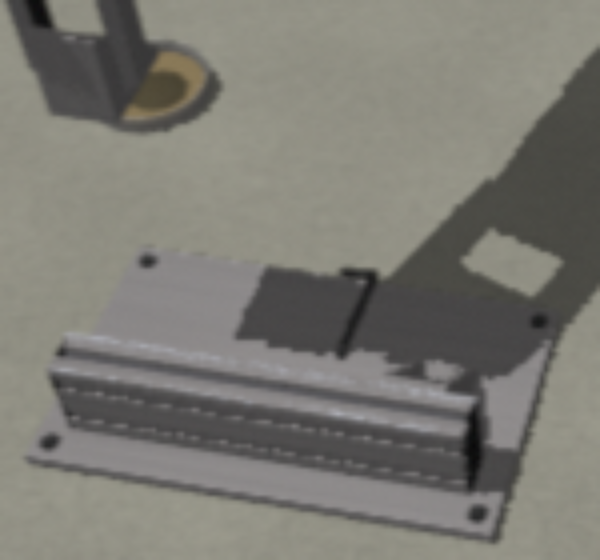

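The scene view shows the bracket hanging upright in the fingers, back face at crop (85,60), with the plate clear below. I'll go down to just above the plate.

{"fn": "servo_tool", "kwargs": {
  "plan": [
    [20,-0.002,0,0.02,0,0,0.003],
    [20,0,0,0.03,0,0,0],
    [20,0,0,0.035,0,0,0],
    [20,0,0,0.035,0,0,0],
    [20,0,0,0.035,0,0,0],
    [20,0,0,0.03,0,0,0],
    [20,0,0,0.02,0,0,0],
    [20,0,0,0.009,0,0,0]
  ]
}}

```text
time_s: 18.3
ee_pos: [0.5148, -0.3557, 0.0309]
eef_rot: [-3.141, 0.001, -0.349]
force: [-0.3, -1.1, -1.1]
grip_width: 0.04
grip_force: 35.0
```

{"fn": "servo_tool", "kwargs": {
  "plan": [
    [20,0,0,0,0,0,0],
    [20,0,0,0,0,0,0],
    [20,0,0,0.001,0,0,0],
    [20,0,0,0.001,0,0,0],
    [20,0,0,0.001,0,0,0],
    [20,0,0,0.001,0,0,0],
    [20,0,0,0,0,0,0],
    [20,0,0,0,0,0,0]
  ]
}}

```text
time_s: 19.3
ee_pos: [0.5148, -0.3565, 0.0274]
eef_rot: [3.142, -0.0, -0.35]
force: [-0.0, 0.1, -0.7]
grip_width: 0.0399
grip_force: 35.0
```

{"fn": "servo_tool", "kwargs": {
  "plan": [
    [20,0,0.0015,0.001,0,0,0],
    [20,0,0,0.001,0,0,0],
    [20,0,0,0.001,0,0,0],
    [20,0,0,0,0,0,0],
    [20,0,0,0,0,0,0],
    [20,0,0,0,0,0,0],
    [20,0,0,0,0,0,0],
    [20,0,0,0,0,0,0]
  ]
}}

```text
time_s: 20.3
ee_pos: [0.5142, -0.3579, 0.0245]
eef_rot: [3.142, 0.0, -0.35]
force: [-0.1, -0.6, -1.6]
grip_width: 0.0396
grip_force: 35.0
```

{"fn": "servo_tool", "kwargs": {
  "plan": [
    [20,0,0,0.0005,0,0,0],
    [20,0,0,0.0005,0,0,0],
    [20,0,0,0.0005,0,0,0],
    [20,0,0,0,0,0,0],
    [20,0,0,0,0,0,0],
    [20,0,0,0,0,0,0],
    [20,0,0,0,0,0,0],
    [20,0,0,0,0,0,0]
  ]
}}

```text
time_s: 21.3
ee_pos: [0.5143, -0.3579, 0.023]
eef_rot: [3.142, -0.0, -0.35]
force: [-0.5, 0.1, -0.4]
grip_width: 0.0401
grip_force: 35.0
```

{"fn": "servo_tool", "kwargs": {
  "plan": [
    [20,0,0,0.0005,0,0,0],
    [20,0,0,0.0005,0,0,0],
    [20,0,0,0,0,0,0],
    [20,0,0,0,0,0,0],
    [20,0,0,0,0,0,0],
    [20,0,0,0,0,0,0],
    [20,0,0,0,0,0,0],
    [20,0,0,0,0,0,0]
  ]
}}

```text
time_s: 22.3
ee_pos: [0.5143, -0.3579, 0.0229]
eef_rot: [3.141, -0.0, -0.35]
force: [-5.0, 3.6, 9.8]
grip_width: 0.04
grip_force: 35.0
```

{"fn": "servo_tool", "kwargs": {
  "plan": [
    [20,0,0,-0.001,0,0,0],
    [20,0,0,0,0,0,0],
    [20,0.004,0,0,0,0,0],
    [20,0.006,0,0,0,0,0],
    [20,0.006,0,0,0,0,0],
    [20,0.005,0,0,0,0,0],
    [20,0.003,0,0,0,0,0],
    [20,0,0,0,0,0,0]
  ]
}}

```text
time_s: 23.3
ee_pos: [0.5372, -0.3663, 0.023]
eef_rot: [3.141, -0.001, -0.35]
force: [1.1, -0.4, 0.9]
grip_width: 0.0398
grip_force: 35.0
```

{"fn": "servo_tool", "kwargs": {
  "plan": [
    [20,0.0005,0,0,0,0,0],
    [20,0.0005,0,0,0,0,0],
    [20,0.0005,0,0,0,0,0],
    [20,0.0005,0,0,0,0,0],
    [20,0,0,0,0,0,0],
    [20,0,0,0,0,0,0],
    [20,0,0,0,0,0,0],
    [20,0,0,0,0,0,0]
  ]
}}

```text
time_s: 24.3
ee_pos: [0.5387, -0.3668, 0.023]
eef_rot: [3.142, -0.0, -0.35]
force: [-1.7, 1.4, 2.7]
grip_width: 0.0395
grip_force: 35.0
```

{"fn": "servo_tool", "kwargs": {
  "plan": [
    [20,0.0005,0,0,0,0,0],
    [20,0.0005,0,0,0,0,0],
    [20,0.0005,0,0,0,0,0],
    [20,0.0005,0,0,0,0,0],
    [20,0,0,0,0,0,0],
    [20,0,0,0,0,0,0],
    [20,0,0,0,0,0,0],
    [20,0,0,0,0,0,0]
  ]
}}

```text
time_s: 25.3
ee_pos: [0.5406, -0.3675, 0.0229]
eef_rot: [-3.142, -0.0, -0.35]
force: [-2.0, 0.9, 3.2]
grip_width: 0.0398
grip_force: 35.0
```

{"fn": "servo_tool", "kwargs": {
  "plan": [
    [20,0.0005,0,0,0,0,0],
    [20,0.0005,0,0,0,0,0],
    [20,0,0,0,0,0,0],
    [20,0,0,0,0,0,0],
    [20,0,0,0,0,0,0],
    [20,0,0,0,0,0,0],
    [20,0,0,0,0,0,0],
    [20,0,0,0,0,0,0]
  ]
}}

```text
time_s: 26.3
ee_pos: [0.5415, -0.3679, 0.023]
eef_rot: [3.142, -0.0, -0.35]
force: [-2.7, 0.9, 4.4]
grip_width: 0.0394
grip_force: 35.0
```

{"fn": "servo_tool", "kwargs": {
  "plan": [
    [20,0.0005,0,0,0,0,0],
    [20,0.0005,0,0,0,0,0],
    [20,0,0,0,0,0,0],
    [20,0,0,0,0,0,0],
    [20,0,0,0,0,0,0],
    [20,0,0,0,0,0,0],
    [20,0,0,0,0,0,0],
    [20,0,0,0,0,0,0]
  ]
}}

```text
time_s: 27.3
ee_pos: [0.5424, -0.3682, 0.0229]
eef_rot: [-3.142, -0.0, -0.35]
force: [-1.5, 1.5, 3.9]
grip_width: 0.04
grip_force: 35.0
```

{"fn": "servo_tool", "kwargs": {
  "plan": [
    [20,0.0005,0,0,0,0,0],
    [20,0,0,0,0,0,0],
    [20,0,0,0,0,0,0],
    [20,0,0,0,0,0,0],
    [20,0,0,0,0,0,0],
    [20,0,0,0,0,0,0],
    [20,0,0,0,0,0,0],
    [20,0,0,0,0,0,0]
  ]
}}

```text
time_s: 28.3
ee_pos: [0.5428, -0.3683, 0.023]
eef_rot: [-3.142, 0.0, -0.35]
force: [-2.5, 0.9, 5.6]
grip_width: 0.0398
grip_force: 35.0
```

{"fn": "servo_tool", "kwargs": {
  "plan": [
    [20,0.0005,0,0,0,0,0],
    [20,0.0005,0,0,0,0,0],
    [20,0,0,0,0,0,0],
    [20,0,0,0,0,0,0],
    [20,0,0,0,0,0,0],
    [20,0,0,0,0,0,0],
    [20,0,0,0,0,0,0],
    [20,0,0,0,0,0,0]
  ]
}}

```text
time_s: 29.3
ee_pos: [0.543, -0.3684, 0.023]
eef_rot: [-3.141, 0.002, -0.35]
force: [-10.5, 3.6, 8.8]
grip_width: 0.0397
grip_force: 35.0
```

{"fn": "servo_tool", "kwargs": {
  "plan": [
    [20,0,0,0,0,0,0],
    [20,0,0,0,0,0,0],
    [20,0,0,0,0,0,0],
    [20,0,0,0,0,0,0],
    [20,0,0,0,0,0,0],
    [20,0,0,0,0,0,0],
    [20,0,0,0,0,0,0],
    [20,0,0,0,0,0,0]
  ]
}}

```text
time_s: 30.3
ee_pos: [0.543, -0.3684, 0.0229]
eef_rot: [-3.141, 0.002, -0.35]
force: [-9.7, 4.7, 9.3]
grip_width: 0.04
grip_force: 35.0
```

Run:
```python
from h import *
x=np.array([.939,-.344,0]); F=[]
for i in range(6):
    n='scene' if i%2 else 'top'; snap(n,f'end{n}{i}'); F.append(ctrl.get_obs()['force'])
F=np.array(F); print(np.round(F@x,1),np.round(F.mean(0),1), ctrl.get_obs()['ee_pos'])
a=cv2.resize(cv2.imread('pics/endtop4.png')[130:250,345:480],None,fx=2.9,fy=2.9,interpolation=cv2.INTER_CUBIC)
b=cv2.resize(cv2.imread('pics/endscene5.png')[150:290,140:300],None,fx=2.4,fy=2.4857,interpolation=cv2.INTER_CUBIC)
cv2.imwrite('pics/zend.png',np.hstack([a,b]))
c=load('endtop4'); P=None
```

```text
[-11.1 -10.9 -11.4 -11.  -12.2 -10.8] [-10.4   4.2   9.7] [ 0.54300873 -0.36842035  0.0229685 ]
```

View pics/zend.png

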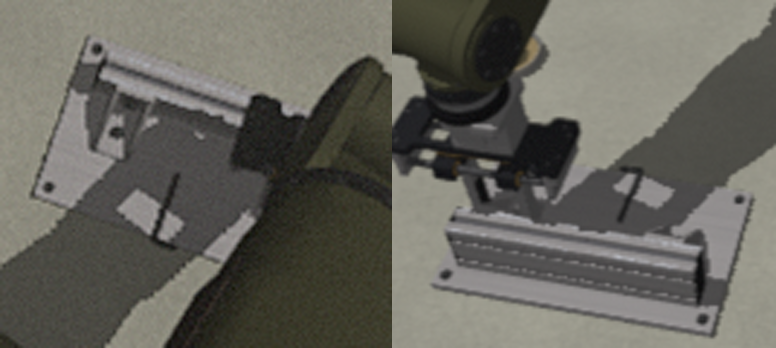

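The bracket stands against the rail at the free end, with about 11 N of steady push. The hex key and bolted bracket are untouched, so I'm handing in.

```bash
python3 -c "
from h import *
print(ctrl.hand_in())"
```

```text
the job is handed in; nothing more can be done
None
```

I handed the job in with the top drawer out to its stop, the strip still in it, and the bracket held at the seat with about 11 N measured at the wrist. I estimate 8–9 N of that reaches the rail, after friction on the plate. The hand-in gave no verdict.

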